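# Reset the antenna positioner through its shuttered well

## Robot

A 6-joint arm with a two-finger parallel gripper is mounted at the origin on the work surface. World frame = base frame: x ahead of the robot, y to its left, z up, the work surface at z = 0. Lengths are in mm, angles in rad, forces in N, time in s.
With the tool pointing down it reaches from about 225 to 875 mm from the base axis. Payload 3.4 kg.
Tool frame: the origin (TCP) lies midway between the tips of the shut fingers; the grasp point (between the pads) lies behind it (arm.grasp_offset is the z of the grasp point in the tool frame, in mm); z points along the fingers, y is the direction in which the jaws open and shut (so a half turn about z gives the same grasp; the last joint's range is limited). The gripper opens to 85 mm and grips with 20 to 120 N. Pads are 22 mm wide; open, the fingers measure 114 mm over their backs; the gripper's body (76 mm by 85 mm) begins 54 mm behind the grasp point. The pads swing forward as they close: fully open they stand 13 mm farther back than shut.
Start: joints at [-1.442, 0.276, 1.505, -0, 1.361, -0.121], TCP at [142.143, -557.19, 208.328] pointing down, gripper open.
Joint ranges: [-2.89, 2.89], [-0.75, 2.08], [0.22, 2.7], [-1.18, 4.32], [0.11, 2.71], [-2.7, 2.7]. Speed limits (rad/s): [2.57, 2.57, 3.14, 3.14, 3.14, 3.14].

## Interface

Orientations are given as [roll, pitch, yaw] about the fixed x, y, z axes, in that order (R = Rz(yaw) Ry(pitch) Rx(roll)).
In Python, from station import arm gives the robot as it stands. Calls block until the motion is done:
- arm.move_to(position, orientation): joint-space move of the TCP to a pose.
- arm.movel(position, rate=150, rot=None, max_force=None): straight line of the TCP; rot=None keeps the orientation; rate is the mean speed in mm/s. With max_force (N) it stops when the force on the tool has changed by that much, and returns True; else False.
- arm.move_joints(angles): joint-space move.
- arm.release() and arm.clamp(force=None): open the fingers fully, or close them until they stop; force is the grip in N (None keeps the last).
- arm.pause(seconds).
- arm.inverse_kinematics(position, orientation): joint angles nearest the present ones, or None.
- arm.get_image(name): name is "side" or "top" or "wrist"; returns a dict with "color" (400x640x3 uint8, red, green, blue), "range_z" (400x640 float32, mm along the optical axis (not along the pixel's ray), 0 where there is no reading), "fov_y" (degrees; the focal length in pixels is half the picture's height over the tangent of half this angle, whatever the lens; pixels are square), "cx", "cy" (the principal point, pixels), "R" (3x3) and "t" (3): a world point X has camera coordinates R X + t. Camera axes: x right, y down, z forward; pixel columns grow to the right and rows downward; lengths in mm; the calibration is good to about 2 mm. The wrist camera is an equidistant fisheye: a pixel r from the principal point sees the ray r / f radians off the axis. A picture is of the moment at which its call begins.
A pose or a line that the arm cannot do raises arm.PlanningError and nothing moves.
- arm.sign_off(): hands the job in, once; it reports no verdict.
Readings, each from a call of its own:
- arm.get_clock(): time.
- arm.get_qpos(): joint angles.
- arm.get_joint_vel(): joint speeds.
- arm.get_tau(): joint torques, N m.
- arm.get_position(): TCP position.
- arm.get_ee_rot(): TCP orientation.
- arm.get_wrist_force(): force on the tool from outside, world axes, zero at the start.
- arm.get_moment(): the same for the moment, N m.
- arm.get_opening(): finger opening in mm.
Only numpy, scipy, OpenCV 4.12 (cv2) and the standard library are available. Lean on these libraries where they do the work, as an engineer would, in place of code of your own. Each camera call takes 0.05 s, during which the arm holds its last target.

## Task

Reset the antenna positioner: with closed fingertips push the aluminium shutter on the grey controller all the way over to its other stop, reach into the well this uncovers and press the sunken round key fully down for a full second, then push the shutter all the way back so that it covers the round key's well again. Only push: do not pinch the shutter's handle, do not press the square key in the neighbouring well, and leave every loose thing on the bench where it is.

Things in the scene. Friction and masses are not known exactly. Their poses are not given: they have to be found in the camera images.
- controller: grey box fixed to the bench, 180 (x) x 210 (y) x 70 high; origin at the centre of its underside, z up. Two rectangular wells in its top, 34 deep: the round key's centred at (-20, +35), a square key's at (-20, -35) in its frame. Two fixed dark rails 8 wide, 9 high above the top, run along y at x = -72 and +32. Brass stubs stick 8 out of its -x face
- reset_well (a point): centre of the mouth of the round key's well, level with the controller's top; the well is 64 (controller x) x 44 (y), 34 deep, upright walls
- jog_well (a point): the same for the equal, neighbouring well of the square key; open at the start
- shutter (a joint): slide of the bare aluminium shutter on the controller's top, in m: 0 = at its stop over the round key's well, grows along the controller's -y to 0.070 = its other stop, over the square key's well. About 1.5 N of friction; stays where it is left. Starts between 0 and 0.008. Plate 94 (x) x 60 (y) x 5 thick, lying on the controller's top
- shutter_handle (a point): middle of the top of the shutter's upright handle, over the centre of the shutter plate: two parallel fins, each 5 thick with 4 between them, together 40 long (controller x) and 14 thick (controller y), rising 18 above the plate; its top is 23 above the controller's top. To open push its +y side face, to close its -y side face; loading both faces at once counts as pinching
- reset_key (a joint): travel of the sunken round key in m: 0 = up, 0.006 = fully down (downwards); a spring returns it. Takes about 1.5 N to start and 5 N to hold fully down
- reset_key_top (a point): centre of the top of the round white key, diameter 26, which stands 12 above its well's floor: 22 below the controller's top when up, 28 when fully down. Hidden under the shutter at the start
- jog_key (a joint): travel of the sunken square key (24 x 24, white, the same heights, travel and spring) in the other well, not to be pressed: 0 = up, 0.006 = down
- tile_big: bystander: flat ivory board with a copper grid, 85 x 85 x 6, lying on the table beside the controller; origin at the centre of its underside. Leave it alone
- tile_small: bystander: flat ivory board with a copper grid, 60 x 60 x 6, lying on the table beside the controller; origin at the centre of its underside. Leave it alone
- adapter_a: bystander: stepped brass connector, diameter 20, height 18, standing loose on the far part of the controller's top; origin at the centre of its underside. Leave it alone
- adapter_b: bystander: the same brass connector, standing on the table; origin at the centre of its underside. Leave it alone
- absorber_stub: bystander: black cylinder with an ivory ring on top, diameter 44, height 57, standing on the table; origin at the centre of its underside. Leave it alone
- driver: bystander: screwdriver with a black handle, 160 long, lying on the table; origin at the middle of its length. Leave it alone
- screw_cup: bystander: open grey dish, diameter 60, height 35, standing on the table; origin at the centre of its underside. Leave it alone

How it is judged (in metres and radians):
On the way, in this order (a step that is already met when the one before it is completed fails the run):
1. the shutter is pushed over to its other stop with the round key untouched (value of joint shutter above 0.062 m and value of joint reset_key below 0.002 m), for 0.1 s.
2. the round key is pressed fully down by the fingers and held, the shutter being open (value of joint reset_key above 0.0045 m and value of joint shutter above 0.062 m and contact force between the fingers and reset_key above 0.5 N), for 0.6 s.
3. the shutter is pushed back over the round key's well (value of joint shutter below 0.006 m and value of joint reset_key below 0.002 m), for 0.1 s.
At the end, for the whole second after the job is handed in: the shutter is back within 6 mm of its stop over the round key's well, both keys are up (within 2 mm), and no bystander is more than 20 mm from where it stood (all of step 3 and value of joint jog_key below 0.002 m and distance of each of tile_big, tile_small, adapter_a, adapter_b, absorber_stub, driver, screw_cup from where it was at the start of the episode below 0.02 m); the robot touches nothing.
It fails at once if the square key is pressed (more than 2 mm) (value of joint jog_key above 0.002 m).
It fails at once if the shutter's handle is pinched (both fins loaded at once by the fingers) (contact force between the fingers and shutter_c1 above 2 N and contact force between the fingers and shutter_c2 above 2 N).
It fails at once if a bystander is lifted, carried or shoved more than 20 mm (distance of any of tile_big, tile_small, adapter_a, adapter_b, absorber_stub, driver, screw_cup from where it was at the start of the episode above 0.02 m).
It also fails if it takes over 51 s, if anything falls off the work surface, if the arm or the gripper's body presses on something with over 40 N, if the wrist force passes 120 N, or if a joint passes its speed limit or range.

## Working session

There is one attempt and no reset: what is moved stays moved. The work goes in short steps, each a Python script; the robot and the scene stay as the last script left them, time stands still between calls to the robot, and variables do not carry over. Pictures are saved under pics/ and viewed, and the job is handed in when it is done.

```bash
ls; mkdir -p pics
python3 - <<'E'
from station import arm
import cv2,numpy as np
for n in ["top","side","wrist"]:
    d=arm.get_image(n); cv2.imwrite(f"pics/{n}0.png",d["color"][...,::-1]); np.savez(f"{n}0.npz",**d)
    print(n,d["fov_y"],d["cx"],d["cy"],d["R"].round(3).tolist(),d["t"])
print(arm.get_clock(),arm.get_ee_rot(),arm.grasp_offset)
E
```

```text
pics
top 48.49684760417937 319.42693302999254 193.2144943556256 [[0.006, -0.999, -0.033], [-0.981, 0.0, -0.194], [0.194, 0.034, -0.98]] [ 70.48261921 576.48860173 798.70742935]
side 44.91565034294825 322.4846857306879 205.9742972417132 [[-0.715, -0.698, -0.018], [-0.515, 0.545, -0.662], [0.472, -0.464, -0.749]] [451.84213721 304.33535275 956.28974813]
wrist 65.70646984690485 317.96482114886925 201.53514804820534 [[0.247, -0.969, -0.002], [-0.936, -0.24, 0.258], [-0.25, -0.062, -0.966]] [-574.09446203  -33.33033955  378.14700664]
0.15 [-3.14020631e+00 -1.49584093e-04  2.49771728e-01] -18.700000000000003
```

View pics/top0.png

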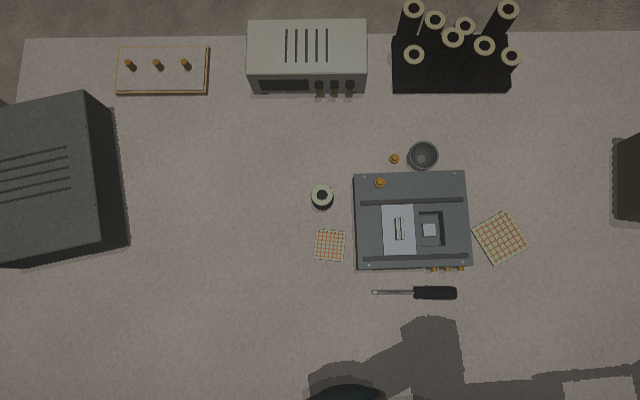

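View pics/side0.png

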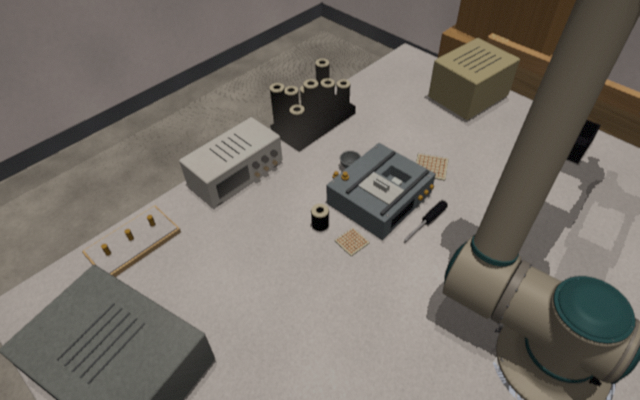

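```bash
cat > h.py <<'E'
import numpy as np,cv2
def f(d): return 200/np.tan(np.radians(float(d["fov_y"]))/2)
def ray(d,u,v,z):
    F=f(d); c=np.array([(u-d["cx"])/F,(v-d["cy"])/F,1.])
    R=d["R"];C=-R.T@d["t"];w=R.T@c
    return C+w*(z-C[2])/w[2]
def proj(d,X):
    p=d["R"]@np.array(X,float)+d["t"];F=f(d);return p[:2]/p[2]*F+[d["cx"],d["cy"]]
E
python3 - <<'E'
import cv2,numpy as np
from h import *
d=np.load("top0.npz"); im=d["color"][150:290,340:500,::-1]
cv2.imwrite("pics/topz.png",cv2.resize(im,None,fx=5,fy=4.2857,interpolation=cv2.INTER_CUBIC)) if 0 else cv2.imwrite("pics/topz.png",cv2.resize(im,None,fx=4,fy=4,interpolation=cv2.INTER_CUBIC))
g=d["range_z"];F=f(d)
for u,v in [(400,229),(430,230),(395,190),(380,230),(400,285)]:
    z=g[v,u];p=d["R"].T@(np.array([(u-d["cx"])/F*z,(v-d["cy"])/F*z,z])-d["t"]);print(u,v,p.round(1))
E
```

```text
400 229 [504.2 -76.3  85.4]
430 230 [ 506.8 -138.7   47.3]
395 190 [580.4 -71.5  68.1]
380 230 [503.9 -41.4  71. ]
400 285 [403.5 -85.3   2.4]
```

View pics/topz.png

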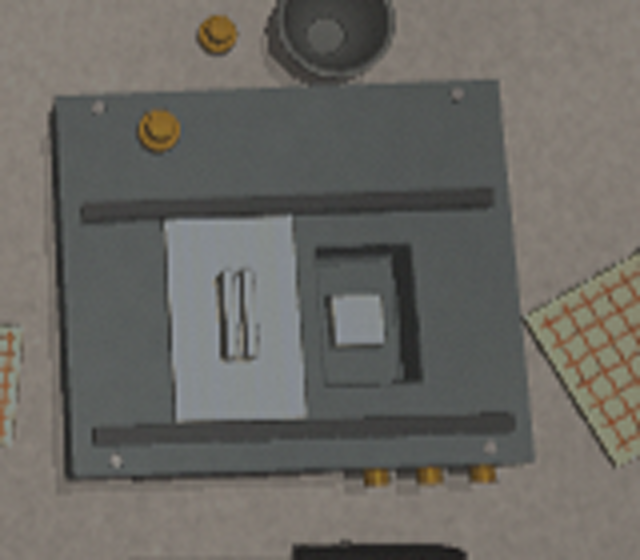

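View pics/wrist0.png

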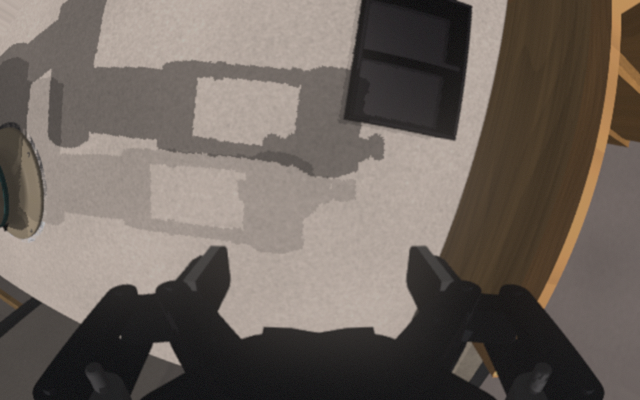

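Run:
```python
import numpy as np
from h import *
d=np.load("top0.npz")
P=lambda U,V,z:ray(d,(U+.5)/4-.5+340,(V+.5)/4-.5+150,z)
tl,tr,br,bl=[P(*q,70) for q in [(55,97),(498,82),(533,463),(70,475)]]
print(tl,tr,br,bl); c=(tl+tr+br+bl)/4
print("c",c,[np.linalg.norm(a-b).round(1) for a,b in [(tl,tr),(tr,br),(br,bl),(bl,tl)]])
ys=(tl-tr+bl-br);xs=(tl-bl+tr-br)
print(np.degrees([np.arctan2(-ys[0],ys[1]),np.arctan2(xs[1],xs[0])]))
yaw=(2.1*np.arctan2(-ys[0],ys[1])+1.8*np.arctan2(xs[1],xs[0]))/3.9
R=np.array([[np.cos(yaw),-np.sin(yaw)],[np.sin(yaw),np.cos(yaw)]])
print("yaw",yaw)
loc=lambda p:(R.T@(p[:2]-c[:2])).round(1)
for q in [(165,221),(291,215),(306,416),(177,419)]: print("plate",loc(P(*q,75)))
for q in [(219,271),(253,269),(256,357),(229,358)]: print("handle",loc(P(*q,93)))
for q in [(315,247),(411,243),(422,381)]: print("well",loc(P(*q,70)))
for q in [(331,296),(382,294),(384,345),(334,347)]: print("sqkey",loc(P(*q,48)))
for q in [(82,212),(492,197),(515,422),(93,436)]: print("rail",loc(P(*q,79)))
# side-view check
s=np.load("side0.npz")
for X in [(-90,-105,70),(90,-105,70),(90,105,70),(-90,105,70),(-20,35,93)]:
    w=R@np.array(X[:2])+c[:2]; print(proj(s,[*w,X[2]]).round(1))
z=s["color"][130:250,300:460,::-1];cv2.imwrite("pics/sidez.png",cv2.resize(z,None,fx=4,fy=4,interpolation=cv2.INTER_CUBIC))
```

```text
[611.48696573   7.06016083  70.        ] [ 618.41986853 -202.86159365   70.        ] [ 439.83283434 -208.56001605   70.        ] [433.33735669   1.73371692  70.        ]
c [ 525.76925632 -100.65693298   70.        ] [np.float64(210.0), np.float64(178.7), np.float64(210.4), np.float64(178.2)]
[1.83031757 1.77014986]
yaw 0.03146039503281741
plate [26.6 56.3]
plate [27.6 -2.4]
plate [-65.6  -3.1]
plate [-65.3  55.6]
handle [-0.2 35.1]
handle [ 0.3 19.7]
handle [-39.6  20.8]
handle [-39.7  32.9]
well [ 12.9 -13.4]
well [ 13.5 -58.1]
well [-50.8 -58.1]
sqkey [ -7.6 -23.7]
sqkey [ -7.4 -47.9]
sqkey [-31.7 -47. ]
sqkey [-32.  -23.4]
rail [31.4 95.1]
rail [ 32.5 -94.7]
rail [-71. -96.]
rail [-72.2  94.5]
[435.5 173.2]
[378.5 141.7]
[325.5 184.2]
[383.7 221.7]
[379.2 183.7]
```

View pics/sidez.png

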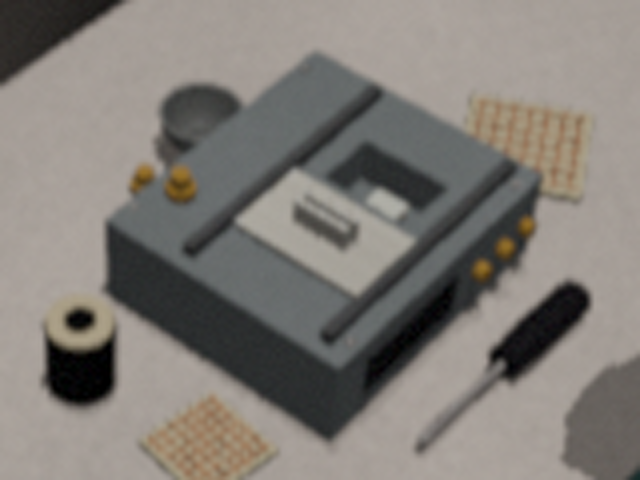

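```bash
cat >> h.py <<'E'
YAW=0.03146;C0=np.array([525.8,-100.7])
Rc=np.array([[np.cos(YAW),-np.sin(YAW)],[np.sin(YAW),np.cos(YAW)]])
W=lambda x,y,z:[*(Rc@np.array([x,y])+C0),z]
L=lambda p:[*(Rc.T@(np.array(p[:2])-C0)).round(1),round(float(p[2]),1)]
ROT=[np.pi,0,np.pi/2+YAW]
def snap(arm,n,name):
    d=arm.get_image(n);cv2.imwrite(f"pics/{name}.png",d["color"][...,::-1]);np.savez(f"{name}.npz",**d);return d
E
python3 - <<'E'
from station import arm
from h import *
arm.clamp(20)
arm.move_to(W(-20,66,180),ROT); print(arm.get_clock(),arm.get_opening(),L(arm.get_position()),arm.get_qpos())
arm.movel(W(-20,66,83),100)
snap(arm,"side","side1");snap(arm,"wrist","wrist1");snap(arm,"top","top1")
print(L(arm.get_position()),arm.get_clock(),arm.get_wrist_force())
z=cv2.imread("pics/side1.png")[130:250,300:460];cv2.imwrite("pics/side1z.png",cv2.resize(z,None,fx=4,fy=4,interpolation=cv2.INTER_CUBIC))
E
```

```text
3.1833 -0.24722936434982934 [np.float64(-19.9), np.float64(65.2), 180.0] [-2.09213743e-01  1.89381187e-01  1.69590386e+00 -4.25991157e-04
  1.25603428e+00 -2.39391287e-01]
[np.float64(-19.5), np.float64(65.9), 83.7] 4.45 [-0.43168637  0.03399177  0.84536819]
```

View pics/side1z.png

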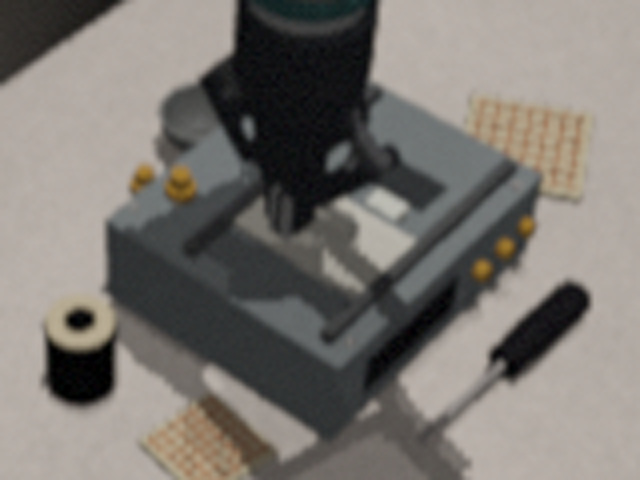

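View pics/wrist1.png

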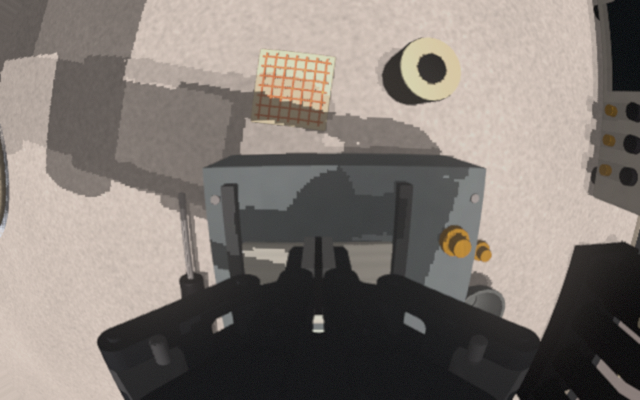

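Run:
```python
from h import *
T=np.array(W(-19.5,65.9,83.7))
for n in ["side1"]:
    d=np.load(n+".npz");F=f(d);g=d["range_z"];v,u=np.mgrid[:400,:640]
    p=np.stack([(u-d["cx"])/F*g,(v-d["cy"])/F*g,g],-1).reshape(-1,3)[g.ravel()>0]
    w=(p-d["t"])@d["R"]
    q=(w[:,:2]-T[:2])@Rc; h=w[:,2]-T[2]
    for a in range(5,120,8):
        m=(h>a)&(h<a+8)&(abs(q[:,0])<100)&(abs(q[:,1])<60)
        if m.any(): print(n,a,m.sum(),np.percentile(q[m],[3,97],axis=0).round(0).tolist())
```

```text
side1 5 62 [[-21.0, -46.0], [91.0, -5.0]]
side1 13 1 [[-11.0, -28.0], [-11.0, -28.0]]
side1 21 6 [[-7.0, 1.0], [2.0, 10.0]]
side1 29 24 [[-13.0, -3.0], [11.0, 12.0]]
side1 37 35 [[-14.0, -6.0], [12.0, 11.0]]
side1 45 27 [[-14.0, -1.0], [12.0, 12.0]]
side1 53 25 [[-14.0, 2.0], [11.0, 12.0]]
side1 61 26 [[-18.0, 5.0], [16.0, 12.0]]
side1 69 65 [[-30.0, -9.0], [31.0, 14.0]]
side1 77 94 [[-36.0, -9.0], [36.0, 13.0]]
side1 85 68 [[-43.0, -3.0], [41.0, 17.0]]
side1 93 97 [[-50.0, -2.0], [49.0, 17.0]]
side1 101 94 [[-57.0, 2.0], [55.0, 17.0]]
side1 109 136 [[-62.0, -9.0], [56.0, 18.0]]
side1 117 151 [[-59.0, -9.0], [56.0, 20.0]]
```

Run:
```python
from station import arm
from h import *
print(arm.movel(W(-20,-26,83),35,max_force=9)); 
print(L(arm.get_position()),arm.get_clock(),arm.get_wrist_force())
p=L(arm.get_position())
arm.movel(W(-20,p[1]+8,83),60)
arm.movel(W(-20,p[1]+12,125),120)
arm.movel(W(-20,75,130),150)
snap(arm,"top","top2");snap(arm,"side","side2")
print(arm.get_clock())
z=cv2.imread("pics/side2.png")[130:250,300:460];z2=cv2.imread("pics/top2.png")[150:290,340:500]
cv2.imwrite("pics/side2z.png",cv2.resize(z,None,fx=4,fy=4,interpolation=cv2.INTER_CUBIC))
cv2.imwrite("pics/top2z.png",cv2.resize(z2,None,fx=4,fy=4,interpolation=cv2.INTER_CUBIC))
```

```text
False
[np.float64(-20.0), np.float64(-25.9), 83.0] 7.225 [-0.80180095 -0.0783893   0.35589428]
8.85
```

View pics/side2z.png

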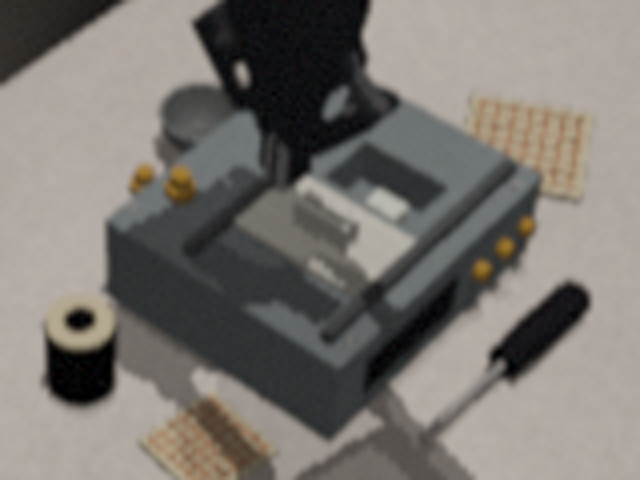

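View pics/top2z.png

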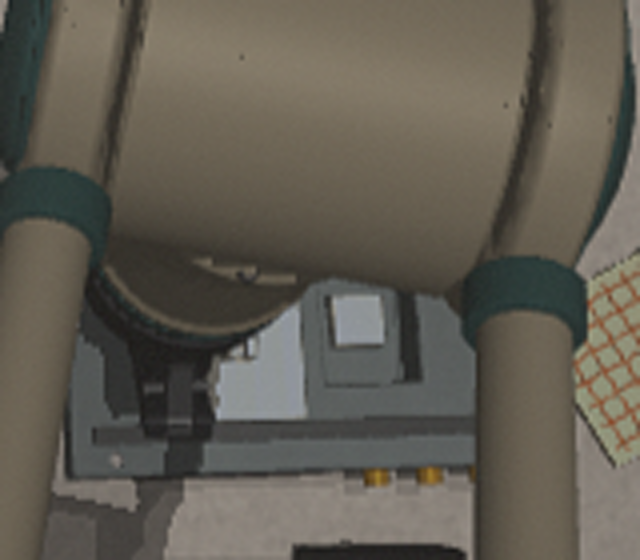

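Run:
```python
from h import *
s=np.load("side1.npz")
for z in (83.7,95,105): print(z,((proj(s,W(-19.5,65.9,z))-[300,130])*4+1.5).round())
s=np.load("side2.npz")
for z in (130,140,150): print(z,((proj(s,W(-20,75,z))-[300,130])*4+1.5).round())
from station import arm
print(arm.get_opening(),arm.get_position(),arm.get_qpos(),L(arm.get_position()))
```

```text
83.7 [284. 255.]
95 [285. 242.]
105 [286. 230.]
130 [280. 209.]
140 [281. 196.]
150 [282. 184.]
-0.3353897682519539 [503.53579735 -27.16816585 129.77829224] [-1.91585224e-01  2.29777154e-01  1.77725580e+00 -5.41340997e-04
  1.13473263e+00 -2.22096354e-01] [np.float64(-19.9), np.float64(74.2), 129.8]
```

Run:
```python
from station import arm
from h import *
arm.movel(W(-20,82,90),80)
print(arm.movel(W(-20,82,45),25,max_force=4)); 
print(L(arm.get_position()),arm.get_clock(),arm.get_wrist_force())
snap(arm,"side","side3")
p=L(arm.get_position()); arm.movel(W(-20,82,p[2]+10),50)
z=cv2.imread("pics/side3.png")[140:240,320:420]
cv2.imwrite("pics/side3z.png",cv2.resize(z,None,fx=6,fy=6,interpolation=cv2.INTER_CUBIC))
```

```text
True
[np.float64(-20.1), np.float64(82.0), 47.0] 11.0667 [ 0.32150761 -1.38176925  4.95952976]
```

View pics/side3z.png

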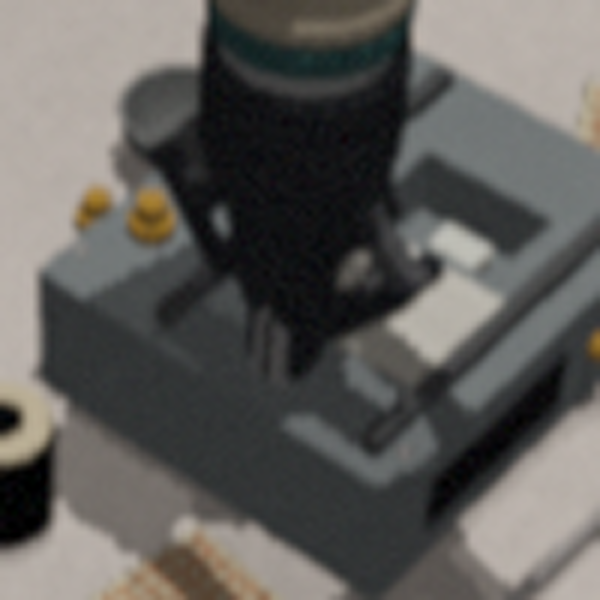

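```bash
cat >> h.py <<'E'
DZ=23
E
python3 - <<'E'
from station import arm
from h import *
s=np.load("side3.npz");print(((proj(s,W(-20,82,70))-[320,140])*6+2.5).round())
arm.movel(W(-20,78,83-DZ),50)
print(arm.movel(W(-20,-30,83-DZ),35,max_force=9)); 
print(L(arm.get_position()),arm.get_clock(),arm.get_wrist_force())
snap(arm,"side","side4")
z=cv2.imread("pics/side4.png")[130:250,300:460]
cv2.imwrite("pics/side4z.png",cv2.resize(z,None,fx=4,fy=4,interpolation=cv2.INTER_CUBIC))
E
```

```text
[280. 369.]
True
[np.float64(-20.1), np.float64(-16.8), 59.7] 14.125 [-0.55003264  0.77463799  0.37123159]
```

View pics/side4z.png

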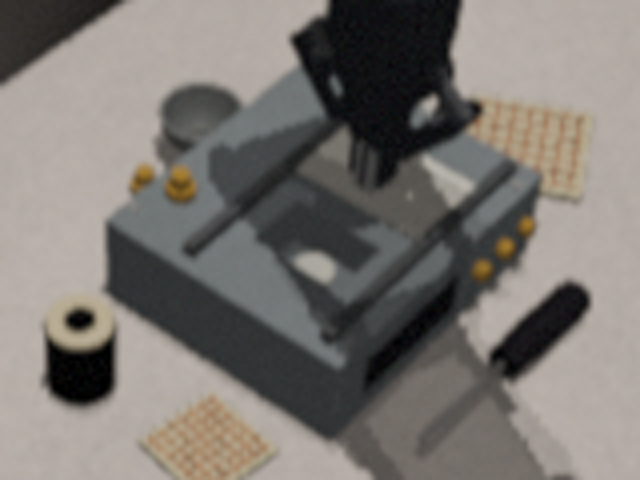

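Run:
```python
from station import arm
from h import *
s=np.load("side4.npz");im=s["color"].astype(int);hsv=cv2.cvtColor(s["color"],cv2.COLOR_RGB2HSV)
sub=im[188:203,370:388].sum(-1);
m=np.zeros((400,640),bool);m[188:203,370:388]=sub>390
v,u=np.nonzero(m);print(m.sum(),u.mean(),v.mean(),L(ray(s,u.mean(),v.mean(),48)))
arm.movel(W(-20,-8,83-DZ),60)
arm.movel(W(-20,0,115-DZ),120)
arm.movel(W(-20,35,115-DZ),120)
snap(arm,"wrist","wrist5");snap(arm,"side","side5")
print(arm.get_clock(),L(arm.get_position()))
z=cv2.imread("pics/side5.png")[130:250,300:460]
cv2.imwrite("pics/side5z.png",cv2.resize(z,None,fx=4,fy=4,interpolation=cv2.INTER_CUBIC))
```

```text
50 378.7 195.94 [np.float64(-20.5), np.float64(32.5), 48.0]
15.425 [np.float64(-20.0), np.float64(34.5), 91.8]
```

View pics/side5z.png

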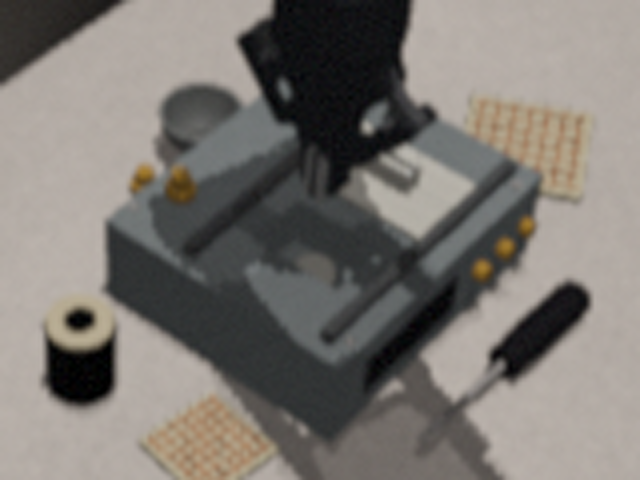

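View pics/wrist5.png

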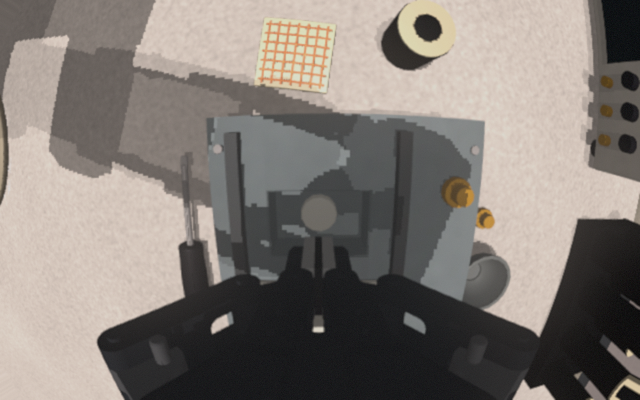

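Run:
```python
from station import arm
from h import *
s=np.load("side5.npz");print("handle pred zoom",((proj(s,W(-20,-35,93))-[300,130])*4+1.5).round())
arm.movel(W(-20,34.5,55-DZ),80)
print(L(arm.get_position()),arm.get_wrist_force())
print(arm.movel(W(-20,34.5,36-DZ),20,max_force=13))
print(L(arm.get_position()),arm.get_clock(),arm.get_wrist_force())
for i in range(4):
    arm.pause(.3); print(L(arm.get_position()),arm.get_wrist_force().round(2))
snap(arm,"side","side6")
```

```text
handle pred zoom [389. 155.]
[np.float64(-19.6), np.float64(34.3), 32.3] [-0.40496687  0.50404734  0.2641825 ]
True
[np.float64(-19.8), np.float64(34.4), 19.0] 17.0167 [-0.693087    0.59853429  7.15225543]
[np.float64(-19.8), np.float64(34.5), 19.0] [-1.61 -0.05  6.44]
[np.float64(-19.7), np.float64(34.4), 19.0] [-1.04 -0.32  6.53]
[np.float64(-19.7), np.float64(34.4), 19.0] [-0.43  0.63  6.49]
[np.float64(-19.7), np.float64(34.4), 19.0] [-0.02 -0.09  6.32]
```

Run:
```python
from station import arm
from h import *
arm.movel(W(-20,34.5,118-DZ),100)
arm.movel(W(-20,-70,118-DZ),130)
arm.movel(W(-20,-70,83-DZ),80)
print(L(arm.get_position()),arm.get_clock(),arm.get_wrist_force().round(2))
print(arm.movel(W(-20,30,83-DZ),35,max_force=9))
p=L(arm.get_position());print(p,arm.get_clock(),arm.get_wrist_force().round(2))
arm.movel(W(-20,p[1]-8,83-DZ),60)
arm.movel(W(-20,p[1]-20,140-DZ),120)
arm.movel(W(-20,p[1]-20,260),150)
q=arm.get_qpos(); q[0]-=0.9; arm.move_joints(q)
snap(arm,"top","top7");snap(arm,"side","side7");print(arm.get_clock())
z=cv2.imread("pics/top7.png")[150:290,340:500];cv2.imwrite("pics/top7z.png",cv2.resize(z,None,fx=4,fy=4,interpolation=cv2.INTER_CUBIC))
```

```text
[np.float64(-19.9), np.float64(-69.8), 60.0] 20.7167 [ 0.99 -0.01 -0.72]
True
[np.float64(-20.3), np.float64(17.1), 59.8] 22.925 [ 0.63 -0.35  1.36]
26.6917
```

View pics/top7z.png

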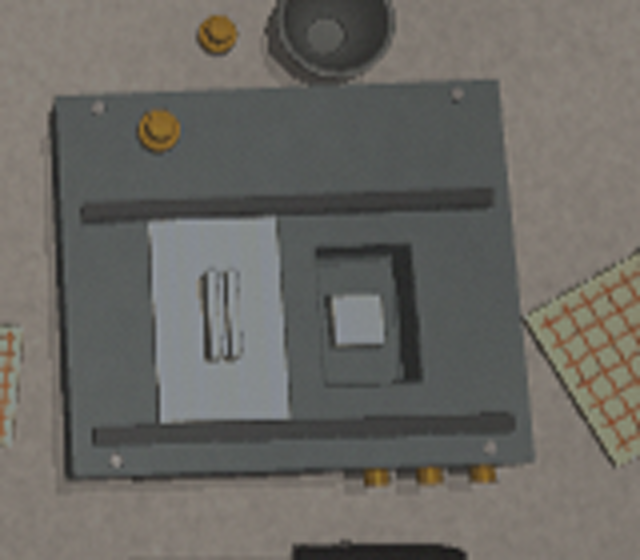

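View pics/side7.png

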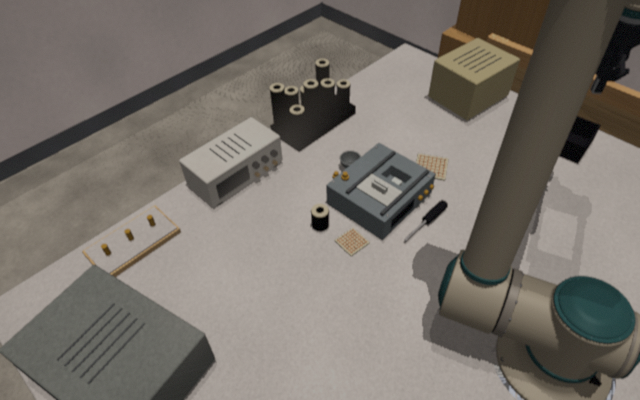

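Run:
```python
from h import *
a=np.load("top0.npz")["color"].astype(int);d=np.load("top7.npz");b=d["color"].astype(int)
m=(abs(a-b).sum(-1)>60)[140:310,300:540];v,u=np.nonzero(m);print("changed px bbox",u.min()+300,u.max()+300,v.min()+140,v.max()+140,m.sum())
for U,V in [(149,222),(275,217),(290,419),(160,422)]: print(L(ray(d,(U+.5)/4-.5+340,(V+.5)/4-.5+150,75)))
from station import arm
print(arm.get_wrist_force().round(2)); arm.sign_off()
```

```text
changed px bbox 377 416 203 255 594
[np.float64(26.3), np.float64(63.8), 75.0]
[np.float64(26.9), np.float64(5.2), 75.0]
[np.float64(-66.8), np.float64(4.3), 75.0]
[np.float64(-66.5), np.float64(63.5), 75.0]
[ 0.56 -0.17  0.32]
the job is handed in; nothing more can be done
```

The job is done and handed in at about 27 s. I pushed the shutter to its other stop, pressed the round key for over a second, and pushed the shutter back over the round key's well.

**What went wrong on the way:** my first push passed over the handle without touching it. The closed fingertips turned out to be about 23 mm higher than the reported TCP. I confirmed this by touching down lightly on bare controller top beside the shutter, then corrected every later height for it.

**Checks:**
- **Opening:** the push stopped by force at controller y = −16.8 mm; I expected −17 mm at the stop. The side picture shows the plate over the square key's well and the round key uncovered. Its measured position was (−20.5, 32.5) against the given (−20, 35), most likely because it was partly shaded.
- **Round key:** the tip reached z = 42 mm, which is the fully-down height. It held there for 1.2 s at about 6.4 N.
- **Closing:** the push stopped by force at y = +17.1 mm, again against an expected 17 mm. In the last top picture the plate spans y of about 4.5 to 64 mm, so it is within about 1 mm of its stop.
- **Everything else:** the only area near the controller that changed between the first and last top pictures is the shutter. The bystanders look unmoved and the square key's well looks the same. The arm is swung clear and touches nothing.

I had no direct reading of the shutter or key joints, so these results come from positions, forces and pictures.

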